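# Tip the swab carton down and push it home in its bay

### The arm

A 6-joint arm with a two-finger parallel gripper is mounted at the origin on a cart in front of the work surface, level with it; the furniture and walls round the work are solid. World frame = base frame: x ahead of the robot, y to its left, z up, the work surface at z = 0. Lengths are in mm, angles in rad, forces in N, time in s.
With the tool pointing down it reaches from about 300 to 875 mm from the base axis. Payload 6.4 kg.
Tool frame: the origin (TCP) lies on the centre line of the jaws, within the pads' length; the fingertips stand 14 mm ahead of it and the grasp point (between the pads) lies 5 mm behind it; z points along the fingers, y is the direction in which the jaws open and shut (so a half turn about z gives the same grasp; the last joint's range is limited). The gripper opens to 88 mm and grips with 3 to 60 N. Pads are 18 mm wide; open, the fingers measure 123 mm over their backs; the gripper's body (75 mm by 187 mm) begins 45 mm behind the grasp point.
Start: joints at [1.102, 0.181, 1.607, -0, 1.354, -0.206], TCP at [149.364, 555.276, 217.314] pointing down, gripper open.
Joint ranges: [-2.99, 2.99], [-0.89, 2.07], [0.3, 2.58], [-1.14, 4.28], [0, 2.63], [-3.12, 3.12]. Speed limits (rad/s): [2.57, 2.57, 3.01, 3.14, 3.14, 3.14].

### API

Orientations are given as a unit quaternion [w, x, y, z].
In Python, from plant import monitor, viewer, close_job gives the robot as it stands.
- The arm moves only by the tool servo_tool, never from a script. Its argument "commands" is a list of rows, each an object with "linear": the shift along the tool's x, y, z in m, a list of three; "delta_rot": the turn, a rotation vector about the tool's x, y, z in rad, a list of three; "claw": the closure, from 0 (fully open) to 1 (shut). In form: [{"linear": [x, y, z], "delta_rot": [rx, ry, rz], "claw": claw}, ...]. A call has 1 to 10 rows; each row is the pose to reach, as a shift and turn from the pose commanded when the call began, along the tool's axes at that moment; what a row does not reach only later rows make up. A row lasts 1/10 s, in which the tool goes at most 50 mm and 8.59 degrees, less where a joint would pass 70% of its speed; a pose out of reach is approached as far as the arm can. A call with a gripper value outside its range is refused whole. The fingers move at their own pace and stop on an object; the grip force is fixed at half the most. Time passes only in rows, so rows that repeat a pose let the fingers close. It gives the time, the measured TCP pose, the force and the opening at its end, in the units of the state.
- monitor.read_state(): the state, without advancing time (a new reading comes with each control period).
- viewer.read_camera(name): name is "scene" or "top" or "wrist"; returns (picture, depth): 384x512x3 uint8, red, green, blue; 384x512 float32, mm along the optical axis (not along the pixel's ray), 0 where there is no reading.
- viewer.calibration(name): a dict with "vfov" (degrees; the focal length in pixels is half the picture's height over the tangent of half this angle, whatever the lens; pixels are square), "cx", "cy" (the principal point, pixels), "rvec" (rotation vector, rad) and "tvec" (3), from world to camera coordinates, as OpenCV has them. Camera axes: x right, y down, z forward; pixel columns grow to the right and rows downward; lengths in mm; the calibration is good to about 2 mm. A picture is of the moment at which its call begins: read the wrist's pose just before it. calibration takes no time and is no camera call; for the wrist camera it gives the pose at the moment of the call.
- close_job(): hands the job in, once; it reports no verdict.
The state is a dict: "time": time; "q": joint angles; "joint_velocities": joint speeds; "effort": joint torques, N m; "position": TCP position; "tool_rot": TCP orientation; "contact_force": force on the tool from outside, world axes, zero at the start; "ft_torque": the same for the moment, N m; "finger_gap": opening from 0.0 (shut) to 1.0 (fully open).
Only numpy, scipy, OpenCV 4.12 (cv2) and the standard library are available. Lean on these libraries where they do the work, as an engineer would, in place of code of your own. Each camera call takes 0.05 s, during which the arm holds its last target.

### The job

The carton of swabs has been left standing on its end in front of its blue bay. With the fingertips, push it over so that it falls flat towards the bay, then push it along the table from its near end until it lies squarely against the bay's back stop. Do not pick the carton up, and leave the two vials and the small carton as they are.

Things in the scene. Friction and masses are not known exactly. Their poses are not given: they have to be found in the camera images.
- carton: White and teal swab carton, loose, 191 x 92 x 62 mm (own x, y, z), 0.1 to 0.2 kg. Origin: centre of its 191 x 92 mm underside. First it stands on end, 191 mm tall: x up, underside towards the bay (within 0.08 rad), z back; the face to push on is 62 mm from the origin, away from the bay. Pushed near the top it falls on its underside (past 18 degrees of lean): then z is up and x points into the bay
- carton_heel (a point): Middle of the carton's lower bay-side edge, about which it tips (carton frame -95.5, 0, 0 mm); on the table through the whole job. Once the carton lies, 62 mm high and with its far end 5 to 45 mm short of the bay's mouth, this is the middle of the bottom edge of its near end face (92 mm wide, 62 mm high), on which to push
- carton_head (a point): Middle of the carton's other end face (carton frame 95.5, 0, 31 mm): on top at the start; at the end it meets the back stop
- bay: Blue steel bay fixed to the table: back stop 46 mm high, two side rails 34 mm high, no floor. Origin: on the table, in the middle of the mouth. x points into the bay (from mouth to stop), y to the left, z up. The rails' inner faces stand at y = +-76 mm at the mouth, narrow to +-52 mm at x = 40 mm (6 mm beside the carton) and run straight to the stop's inner face at x = 90 mm
- red_vial: Bystander: small sample vial with a red cap, 23 mm across, 72 mm tall, standing left of the bay's mouth; origin at the centre of its foot
- green_vial: Bystander: small sample vial with a green cap, 23 mm across, 72 mm tall, standing right of the bay; origin at the centre of its foot
- lancets: Bystander: small white and magenta carton, 86 x 54 x 40 mm, lying left of the swab carton's way; origin at the centre of its underside
There are look-alikes about, which are no part of the job. What is shaped like the carton but green is not meant. Several things look just like the bay: the one meant starts farthest to the robot's left.

How it is judged (in metres and radians):
On the way, in this order (a step that is already met when the one before it is completed fails the run):
1. the carton has been tipped over and lies flat on its underside, its head end pointing to the bay but not yet at the stop (angle between carton's own z axis and vertical below 0.08 rad and height (world z) of carton between -0.008 and 0.008 m and linear speed of carton below 0.02 m/s and angular speed of carton below 0.1 rad/s and x of carton_head in the frame of bay below 0.05 m and angle between the x axis of carton and the x axis of bay, either way round below 0.5 rad), for 0.2 s.
2. the carton lies home against the back stop (angle between carton's own z axis and vertical below 0.08 rad and height (world z) of carton between -0.008 and 0.008 m and x of carton_head in the frame of bay between 0.082 and 0.095 m and y of carton_head in the frame of bay between -0.012 and 0.012 m and angle between the x axis of carton and the x axis of bay, either way round below 0.12 rad), for 0.2 s.
At the end, for the whole second after the job is handed in: The carton lies flat on its underside on the table (within 0.08 rad, 8 mm), between the bay's rails, its head end within 8 mm of the back stop and 12 mm of the bay's middle line, straight within 0.12 rad, at rest; the three bystanders are within 15 mm of where they stood (all of step 2 and linear speed of carton below 0.02 m/s and angular speed of carton below 0.1 rad/s and distance of each of red_vial, green_vial, lancets from where it was at the start of the episode below 0.015 m); the robot touches nothing.
It fails at once if the carton is lifted (its heel edge, which stays on the table throughout, rises more than 18 mm) (height (world z) of carton_heel above 0.018 m).
It fails at once if red vial is moved more than 15 mm or tipped (distance of red_vial from where it was at the start of the episode above 0.015 m or angle between red_vial's own z axis and vertical above 0.2 rad).
It fails at once if green vial is moved more than 15 mm or tipped (distance of green_vial from where it was at the start of the episode above 0.015 m or angle between green_vial's own z axis and vertical above 0.2 rad).
It fails at once if lancets is moved more than 15 mm or tipped (distance of lancets from where it was at the start of the episode above 0.015 m or angle between lancets's own z axis and vertical above 0.2 rad).
It also fails if it takes over 51 s, if anything falls off the work surface, if the arm or the gripper's body presses on something with over 40 N, if the wrist force passes 120 N, or if a joint passes its speed limit or range.

## Working session

There is one attempt and no reset: what is moved stays moved. The work goes in short steps, Python scripts to look and compute and a tool call to move; the robot and the scene stay as the last step left them, time stands still between calls to the robot, and variables do not carry over. Pictures are saved under pics/ and viewed, and the job is handed in when it is done.

Besides the shell and the picture viewer there is one more tool, called after "Emit:" as name([rows], argument=value, ...), one row to a line, values as JSON. servo_tool: Moves the arm, as the interface text tells. Its arguments: {"type":"object","properties":{"commands":{"type":"array","items":{"type":"object","properties":{"linear":{"type":"array","items":{"type":"number"}},"delta_rot":{"type":"array","items":{"type":"number"}},"claw":{"type":"number"}}}}},"required":["commands"]}

```bash
mkdir -p pics; ls; cat > h.py <<'E'
import numpy as np, cv2
from plant import monitor, viewer, close_job
def cam(n):
    c=viewer.calibration(n); im,d=viewer.read_camera(n); return im,d,c
def f(c,H=384): return H/2/np.tan(np.radians(c['vfov'])/2)
def cloud(d,c):
    h,w=d.shape; F=f(c); u,v=np.meshgrid(np.arange(w),np.arange(h))
    P=np.stack([(u-c['cx'])/F*d,(v-c['cy'])/F*d,d],-1)
    R,_=cv2.Rodrigues(np.array(c['rvec'],float)); return (P-np.array(c['tvec']).ravel())@R
def save(n,im): cv2.imwrite('pics/'+n+'.png',im[:,:,::-1])
E
python3 - <<'E'
from h import *
for n in ['scene','top']:
    im,d,c=cam(n); save(n+'0',im); np.savez(n+'0.npz',im=im,d=d,P=cloud(d,c)); print(c)
print(monitor.read_state())
E
```

```text
pics
{'vfov': 46.01426436363716, 'cx': 246.7032251847388, 'cy': 183.6373608080814, 'rvec': array([ 2.02755562, -0.657147  ,  0.38340231]), 'tvec': array([-426.16011537,  324.00517522, 1013.99186455])}
{'vfov': 46.18166262936651, 'cx': 250.92435194857208, 'cy': 188.4154074830282, 'rvec': array([ 2.11606779, -2.15775879,  0.1864943 ]), 'tvec': array([  93.35392998,  610.48161097, 1485.17066393])}
{'time': 0.1, 'q': array([ 1.10169835e+00,  1.81468181e-01,  1.60788254e+00,  3.93931107e-07,
        1.35377439e+00, -2.06299782e-01]), 'joint_velocities': array([ 0.0006624 ,  0.0009039 , -0.0037006 ,  0.00014081, -0.00108023,
        0.00226644]), 'effort': array([ 1.16482064e-03, -4.34816909e+01, -3.42701697e+01,  7.04116398e-02,
        3.39531410e-02, -2.60117338e-05]), 'position': array([149.12914871, 554.81058522, 216.51175031]), 'tool_rot': array([-2.54044370e-04,  1.31021310e-01,  9.91379256e-01, -7.22883678e-04]), 'contact_force': array([ 0.09315031, -0.03727789, -0.90523159]), 'ft_torque': array([ 0.01941872, -0.03196302, -0.00681207]), 'finger_gap': 1.001846792609107}
```

View pics/scene0.png

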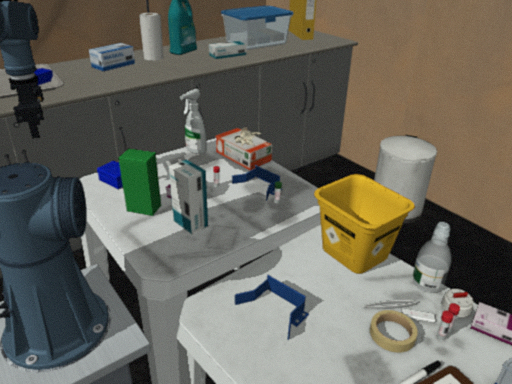

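View pics/top0.png

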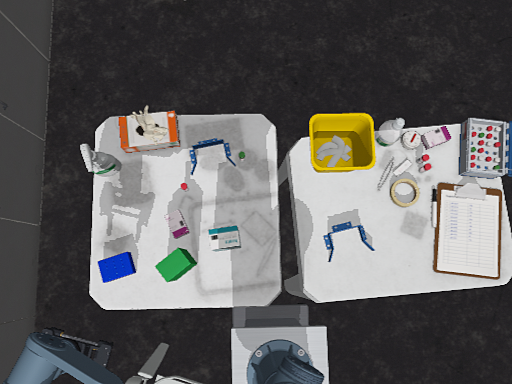

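The top view shows two bay look-alikes, at (212,152) and (348,238). There is also a solid blue box at (117,267). The white/teal carton is at (225,238) and the green decoy at (176,265). I'll measure these and check an enlarged crop.

```bash
python3 - <<'E'
from h import *
z=np.load('top0.npz'); P=z['P'];im=z['im']
for n,(u,v) in dict(bayL=(212,146),bayR=(348,228),bluebox=(117,267),carton=(225,241),green=(176,265),table=(250,200),red=(184,187),grn=(242,155),lanc=(178,224),base=(285,365)).items(): print(n,P[v,u].round())
a=cv2.resize(im[105:295,85:275],(760,760),interpolation=cv2.INTER_CUBIC); save('crop',cv2.resize(a,(600,600)))
s=np.load('scene0.npz')['im']; save('crop2',cv2.resize(s[120:250,80:310],(800,452),interpolation=cv2.INTER_CUBIC))
E
```

```text
bayL [777. 217.   2.]
bayR [ 471. -244.   43.]
bluebox [357. 531.  48.]
carton [428. 165. 188.]
green [359. 313. 190.]
table [580.  85.  -3.]
red [618. 307.  70.]
grn [723. 110.  77.]
lanc [496. 331.  41.]
base [ 98.   5. 342.]
```

View pics/crop.png

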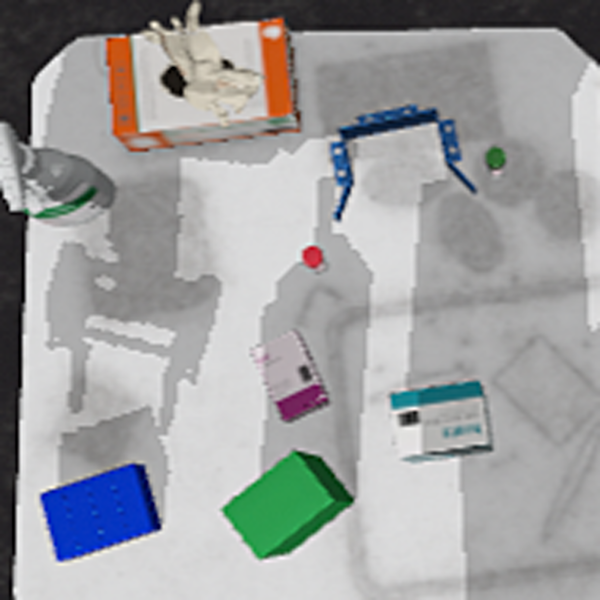

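View pics/crop2.png

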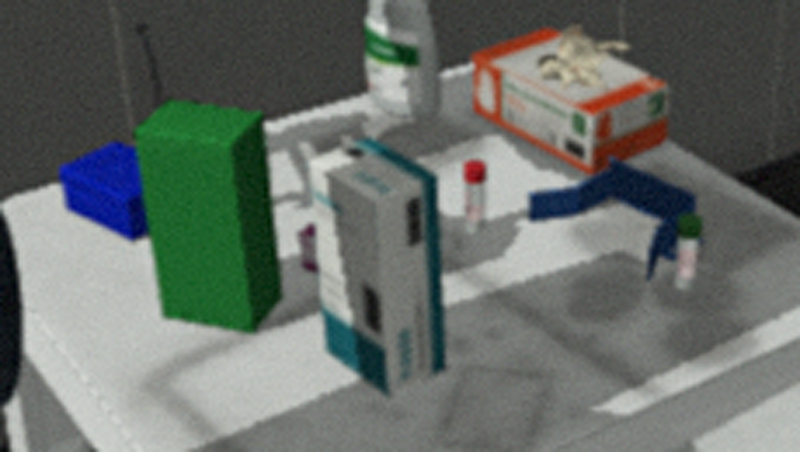

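The bay meant is the left one (crop about (395,150), y≈+0.2 m), because the other sits at y≈-0.24. The carton is the white/teal box at crop (440,420), and the solid blue and green boxes are ruled out. Next I'll fit the poses.

```bash
python3 - <<'E'
from h import *
for n in ['top','scene']:
    z=np.load(n+'0.npz'); P=z['P'];im=z['im']; hsv=cv2.cvtColor(im,cv2.COLOR_RGB2HSV)
    X=P.reshape(-1,3); H=hsv.reshape(-1,3).astype(int)
    reg=(X[:,0]>600)&(X[:,0]<900)&(X[:,1]>80)&(X[:,1]<330)
    b=reg&(H[:,0]>100)&(H[:,0]<125)&(H[:,1]>110)
    print(n,'bay n',b.sum())
    Q=X[b]; 
    for lo,hi in [(24,37),(40,52)]:
        q=Q[(Q[:,2]>lo)&(Q[:,2]<hi)]; print(lo,len(q)); 
        if n=='top': print(q[np.argsort(q[:,1])].round().astype(int).tolist()[::2])
    c=(abs(X[:,0]-425)<90)&(X[:,1]>60)&(X[:,1]<250)&(X[:,2]>180)&(X[:,2]<205)
    q=X[c]; r=cv2.minAreaRect(q[:,:2].astype(np.float32)); print('carton',len(q),r,cv2.boxPoints(r).round().tolist(),np.median(q[:,2]))
    t=(abs(X[:,0]-600)<40)&(abs(X[:,1]-100)<80); print('table z',np.median(X[t,2]))
    for nm,lo,hi,xy in [('red',50,85,(618,307)),('green',50,85,(723,110)),('lanc',30,50,(496,331))]:
        m=(np.hypot(X[:,0]-xy[0],X[:,1]-xy[1])<60)&(X[:,2]>lo)&(X[:,2]<hi)
        if m.sum()>3: q=X[m]; print(nm,m.sum(),q.min(0).round(),q.max(0).round(), np.round(cv2.minAreaRect(q[:,:2].astype(np.float32))[0]))
E
```

```text
top bay n 283
24 72
[[703, 139, 30], [710, 145, 33], [718, 149, 29], [721, 156, 34], [725, 159, 31], [729, 163, 28], [779, 176, 33], [787, 183, 29], [786, 190, 34], [783, 197, 34], [780, 204, 31], [781, 212, 28], [779, 218, 37], [778, 226, 27], [778, 229, 26], [777, 236, 31], [776, 246, 35], [774, 254, 29], [774, 261, 31], [770, 264, 30], [771, 271, 30], [723, 274, 31], [710, 275, 28], [714, 275, 26], [729, 275, 24], [733, 277, 35], [709, 278, 32], [714, 278, 28], [732, 279, 26], [747, 279, 24], [755, 281, 35], [744, 281, 34], [692, 282, 28], [767, 282, 29], [685, 285, 26], [676, 288, 35]]
40 37
[[790, 179, 45], [787, 182, 42], [788, 190, 41], [784, 196, 43], [787, 200, 43], [783, 207, 47], [779, 214, 46], [780, 217, 46], [780, 221, 46], [777, 224, 41], [778, 234, 52], [777, 238, 44], [774, 242, 43], [773, 252, 46], [773, 259, 45], [771, 263, 42], [770, 273, 44], [767, 277, 44], [771, 280, 43]]
carton 611 ((440.0641784667969, 170.03036499023438), (62.24580764770508, 90.34449005126953), 7.7354960441589355) [[403.0, 211.0], [415.0, 121.0], [477.0, 129.0], [465.0, 219.0]] 189.41668706621485
table z -0.7935166307944117
red 41 [612. 300.  62.] [632. 320.  80.] [622. 310.]
green 42 [717. 103.  53.] [738. 124.  80.] [727. 113.]
lanc 389 [450. 300.  30.] [545. 380.  50.] [499. 339.]
scene bay n 451
24 166
40 48
carton 489 ((442.47607421875, 169.80320739746094), (65.03581237792969, 94.5451889038086), 7.79940938949585) [[404.0, 212.0], [417.0, 119.0], [481.0, 127.0], [468.0, 221.0]] 192.33839980139894
table z 2.31188076914835
red 51 [612. 295.  51.] [636. 321.  77.] [625. 308.]
green 64 [718.  99.  50.] [743. 124.  77.] [729. 111.]
lanc 28 [453. 325.  31.] [468. 349.  46.] [459. 339.]
```

```bash
cat > fit.py <<'E'
from h import *
from scipy.optimize import least_squares
segs=np.array([[[0,76],[40,52]],[[40,52],[90,52]],[[90,52],[90,-52]],[[90,-52],[40,-52]],[[40,-52],[0,-76]]],float)
def dist(p):
    D=[]
    for a,b in segs:
        t=np.clip(((p-a)@(b-a))/((b-a)@(b-a)),0,1); D.append(np.linalg.norm(p-a-t[:,None]*(b-a),axis=1))
    return np.min(D,0)
def fitbay(Q):
    def r(v):
        R=np.array([[np.cos(v[2]),np.sin(v[2])],[-np.sin(v[2]),np.cos(v[2])]]); return dist((Q-v[:2])@R.T)
    return least_squares(r,[688,213,.19],loss='soft_l1',f_scale=2.,x_scale=[1,1,.01])
if __name__=='__main__':
  for n in ['top','scene']:
    z=np.load(n+'0.npz'); X=z['P'].reshape(-1,3); H=cv2.cvtColor(z['im'],cv2.COLOR_RGB2HSV).reshape(-1,3).astype(int)
    b=(X[:,0]>640)&(X[:,0]<830)&(X[:,1]>125)&(X[:,1]<310)&(H[:,0]>100)&(H[:,0]<125)&(H[:,1]>110)&(X[:,2]>8)
    s=fitbay(X[b][:,:2]); print(n,b.sum(),s.x,np.median(s.fun**.5 if 0 else s.fun))
    g=(H[:,0]>50)&(H[:,0]<75)&(H[:,1]>120)&(X[:,2]>175)&(abs(X[:,0]-360)<120)&(abs(X[:,1]-313)<120)
    print('green',cv2.boxPoints(cv2.minAreaRect(X[g][:,:2].astype(np.float32))).round().tolist())
    m=(abs(X[:,0]-496)<70)&(abs(X[:,1]-335)<60)&(X[:,2]>33)&(X[:,2]<46)
    print('lanc',cv2.boxPoints(cv2.minAreaRect(X[m][:,:2].astype(np.float32))).round().tolist())
E
python3 fit.py
```

```text
top 173 [6.89362331e+02 2.14254775e+02 1.94122579e-01] 0.9033518782648855
green [[311.0, 340.0], [364.0, 271.0], [412.0, 308.0], [359.0, 377.0]]
lanc [[449.0, 345.0], [470.0, 297.0], [549.0, 333.0], [527.0, 380.0]]
scene 420 [6.92730826e+02 2.14509700e+02 1.89680203e-01] 1.8403577927870054
green [[310.0, 340.0], [366.0, 268.0], [419.0, 310.0], [363.0, 382.0]]
lanc [[448.0, 331.0], [460.0, 325.0], [471.0, 346.0], [459.0, 352.0]]
```

```bash
cat > plan.py <<'E'
from h import *
from scipy.spatial.transform import Rotation as R
def go(pos,yaw):
    s=monitor.read_state(); q=s['tool_rot']; A=R.from_quat([q[1],q[2],q[3],q[0]])
    # target: tool z down, tool -x along yaw
    c,sn=np.cos(yaw),np.sin(yaw); x=np.array([-c,-sn,0]); zz=np.array([0,0,-1.]); y=np.cross(zz,x)
    B=R.from_matrix(np.stack([x,y,zz],1))
    print('t',s['time'],'at',s['position'].round(1),'lin',(A.inv().apply(np.array(pos)-s['position'])/1000).round(4),'rot',(A.inv()*B).as_rotvec().round(4),'F',s['contact_force'].round(1),'gap',round(s['finger_gap'],2),'q',s['q'].round(2))
E
python3 -c "
from plan import *
go([149,555,300],.135); go([371,160.5,300],.135)"
```

```text
t 0.1 at [149.1 554.8 216.5] lin [ 0.0002  0.     -0.0835] rot [-0.0014 -0.0006 -0.3978] F [ 0.1 -0.  -0.9] gap 1.0 q [ 1.1   0.18  1.61  0.    1.35 -0.21]
t 0.1 at [149.1 554.8 216.5] lin [-0.3167 -0.3233 -0.0831] rot [-0.0014 -0.0006 -0.3978] F [ 0.1 -0.  -0.9] gap 1.0 q [ 1.1   0.18  1.61  0.    1.35 -0.21]
```

Emit:
servo_tool([
  {"linear": [0,0,-0.045],"delta_rot": [0,0,-0.1],"claw": 0.45},
  {"linear": [0,0,-0.083],"delta_rot": [0,0,-0.2],"claw": 0.45},
  {"linear": [-0.03,-0.03,-0.083],"delta_rot": [0,0,-0.3],"claw": 0.45},
  {"linear": [-0.065,-0.065,-0.083],"delta_rot": [0,0,-0.398],"claw": 0.45},
  {"linear": [-0.1,-0.1,-0.083],"delta_rot": [0,0,-0.398],"claw": 0.45},
  {"linear": [-0.135,-0.135,-0.083],"delta_rot": [0,0,-0.398],"claw": 0.45},
  {"linear": [-0.17,-0.17,-0.083],"delta_rot": [0,0,-0.398],"claw": 0.45},
  {"linear": [-0.205,-0.205,-0.083],"delta_rot": [0,0,-0.398],"claw": 0.45},
  {"linear": [-0.24,-0.24,-0.083],"delta_rot": [0,0,-0.398],"claw": 0.45},
  {"linear": [-0.27,-0.275,-0.083],"delta_rot": [0,0,-0.398],"claw": 0.45},
])

```text
time: 1.1
position: [339.2, 217.7, 300.2]
tool_rot: [0.0, -0.068, 0.998, -0.0]
contact_force: [1.2, -0.1, -0.3]
finger_gap: 0.55
```

```bash
python3 -c "
from plan import *
go([371,160.5,300],.135)"
```

```text
t 1.1 at [339.2 217.7 300.2] lin [-0.0238 -0.0609  0.0002] rot [-0.0001  0.0003  0.0001] F [ 1.2 -0.1 -0.3] gap 0.55 q [ 0.27 -0.29  1.89 -0.    1.54 -1.43]
```

Emit:
servo_tool([
  {"linear": [-0.012,-0.03,0],"delta_rot": [0,0,0],"claw": 0.45},
  {"linear": [-0.024,-0.061,0],"delta_rot": [0,0,0],"claw": 0.45},
  {"linear": [-0.024,-0.061,0],"delta_rot": [0,0,0],"claw": 0.45},
  {"linear": [-0.024,-0.061,0.04],"delta_rot": [0,0,0],"claw": 0.45},
  {"linear": [-0.024,-0.061,0.08],"delta_rot": [0,0,0],"claw": 0.45},
  {"linear": [-0.024,-0.061,0.11],"delta_rot": [0,0,0],"claw": 0.45},
  {"linear": [-0.024,-0.061,0.128],"delta_rot": [0,0,0],"claw": 0.45},
  {"linear": [-0.024,-0.061,0.128],"delta_rot": [0,0,0],"claw": 0.45},
  {"linear": [-0.024,-0.061,0.128],"delta_rot": [0,0,0],"claw": 0.45},
])

```text
time: 2.0
position: [370.4, 162.9, 172.7]
tool_rot: [-0.0, -0.068, 0.998, 0.0]
contact_force: [0.3, 0.6, 0.2]
finger_gap: 0.547
```

```bash
python3 -c "
from plan import *
go([410,166,172],.135)
for n in ['scene','wrist']:
    im,d,c=cam(n); save(n+'1',im)
"
```

```text
t 2.0 at [370.4 162.9 172.7] lin [-0.0396 -0.0023  0.0006] rot [ 0.0002 -0.0005  0.0009] F [0.3 0.6 0.2] gap 0.55 q [ 0.12 -0.17  2.06  0.    1.26 -1.59]
```

View pics/scene1.png

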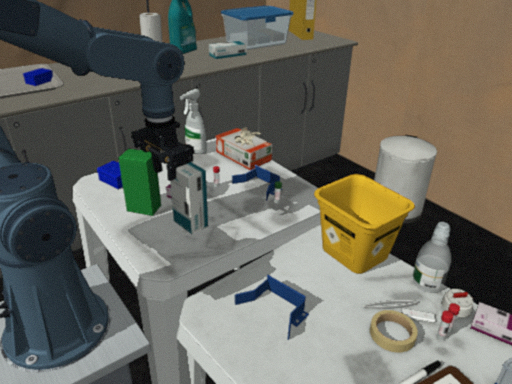

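View pics/wrist1.png

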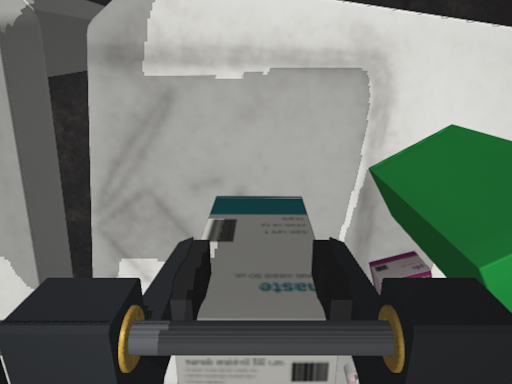

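Wrist view: the fingertips straddle the carton's near face, at about columns 190 and 325 against a face of 185–345. I'll now advance gently.

Emit:
servo_tool([
  {"linear": [-0.008,-0.002,0],"delta_rot": [0,0,0],"claw": 0.45},
  {"linear": [-0.016,-0.002,0],"delta_rot": [0,0,0],"claw": 0.45},
  {"linear": [-0.022,-0.002,0],"delta_rot": [0,0,0],"claw": 0.45},
  {"linear": [-0.027,-0.002,0],"delta_rot": [0,0,0],"claw": 0.45},
  {"linear": [-0.031,-0.002,0],"delta_rot": [0,0,0],"claw": 0.45},
  {"linear": [-0.035,-0.002,0],"delta_rot": [0,0,0],"claw": 0.45},
  {"linear": [-0.039,-0.002,0],"delta_rot": [0,0,0],"claw": 0.45},
  {"linear": [-0.043,-0.002,0],"delta_rot": [0,0,0],"claw": 0.45},
  {"linear": [-0.047,-0.002,0],"delta_rot": [0,0,0],"claw": 0.45},
  {"linear": [-0.051,-0.002,0],"delta_rot": [0,0,0],"claw": 0.45},
])

```text
time: 3.1
position: [421.8, 167.3, 172.3]
tool_rot: [0.0, -0.068, 0.998, -0.0]
contact_force: [-0.8, 0.4, 0.1]
finger_gap: 0.55
```

```bash
python3 -c "
from plan import *
go([410,166,172],.135)
im,d,c=cam('scene'); save('scene2',cv2.resize(im[120:250,80:310],(800,452)))
"
```

```text
t 3.1 at [421.8 167.3 172.3] lin [0.0118 0.0003 0.0003] rot [-0.      0.      0.0002] F [-0.8  0.4  0.1] gap 0.55 q [ 0.12 -0.05  1.95 -0.    1.24 -1.59]
```

View pics/scene2.png

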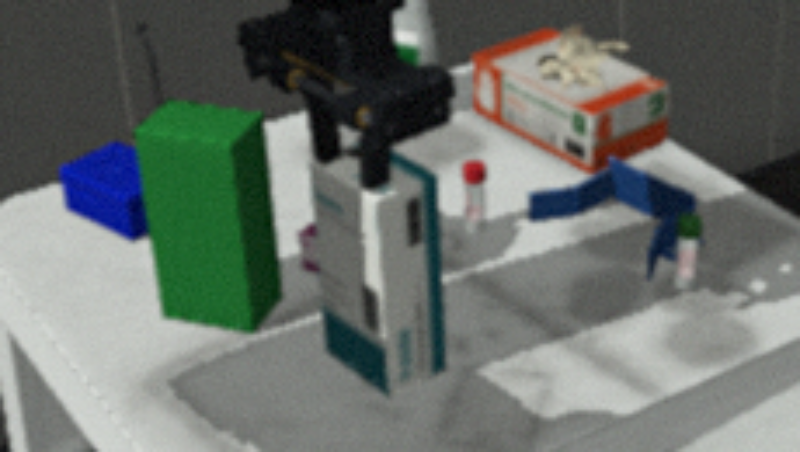

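The carton is still upright and the fingers are in contact near its top. I'll push on to tip it.

Emit:
servo_tool([
  {"linear": [-0.005,0,0],"delta_rot": [0,0,0],"claw": 0.45},
  {"linear": [-0.01,0,0],"delta_rot": [0,0,0],"claw": 0.45},
  {"linear": [-0.015,0,0],"delta_rot": [0,0,0],"claw": 0.45},
  {"linear": [-0.02,0,0],"delta_rot": [0,0,0],"claw": 0.45},
  {"linear": [-0.025,0,0],"delta_rot": [0,0,0],"claw": 0.45},
  {"linear": [-0.03,0,0],"delta_rot": [0,0,0],"claw": 0.45},
])

```text
time: 3.75
position: [451.6, 171.4, 172.3]
tool_rot: [-0.0, -0.068, 0.998, 0.0]
contact_force: [0.2, 0.3, 0.5]
finger_gap: 0.549
```

```bash
python3 -c "
from plan import *
go([410,166,172],.135)
im,d,c=cam('scene'); save('scene3',cv2.resize(im[120:250,80:310],(800,452)))
"
```

```text
t 3.75 at [451.6 171.4 172.3] lin [0.042  0.0003 0.0003] rot [ 0.     -0.0001  0.0002] F [0.2 0.3 0.5] gap 0.55 q [ 0.12  0.02  1.88  0.    1.24 -1.59]
```

View pics/scene3.png

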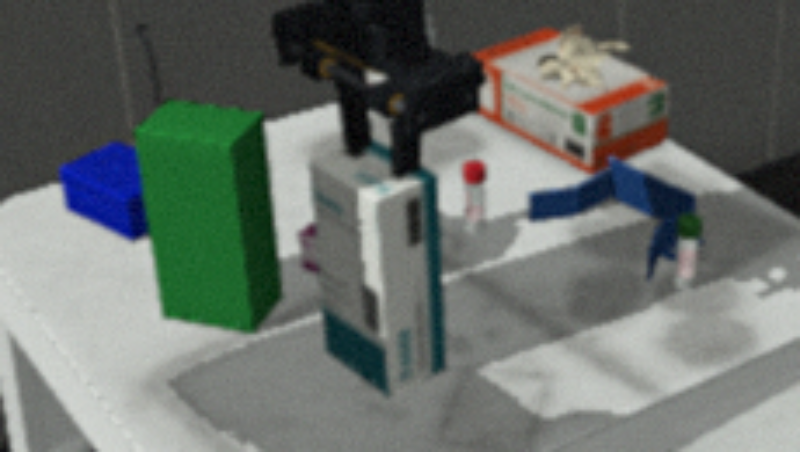

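Unexpected: the carton has not moved, yet the fingers appear to be over its top although the tips should be at z≈158. I'll measure where the fingers really are before going on.

```bash
python3 - <<'E'
from h import *
for n in ['scene','top']:
    im,d,c=cam(n); P=cloud(d,c); np.savez(n+'3.npz',im=im,d=d,P=P)
    X=P.reshape(-1,3); g=cv2.cvtColor(im,cv2.COLOR_RGB2HSV).reshape(-1,3).astype(int)
    m=(abs(X[:,0]-440)<80)&(abs(X[:,1]-170)<110)&(g[:,2]<70)&(X[:,2]>100)
    q=X[m]; print(n,m.sum())
    for lo in range(140,330,10):
        r=q[(q[:,2]>=lo)&(q[:,2]<lo+10)]
        if len(r): print(lo,len(r),r.min(0).round(),r.max(0).round())
    if n=='scene':
        F=f(c); R,_=cv2.Rodrigues(c['rvec'])
        for p in [[451.6,171.4,172],[451.6,171.4,158],[451,205,158],[457,138,158],[410,166,191],[441,170,191]]:
            k=R@np.array(p)+np.ravel(c['tvec']); print(p,(k[:2]/k[2]*F+[c['cx'],c['cy']]).round())
    else: save('top3',cv2.resize(im[150:300,140:340],(800,600)))
E
```

```text
scene 5151
140 22 [373. 126. 141.] [478. 279. 150.]
150 21 [373. 124. 150.] [478. 280. 160.]
160 24 [370. 124. 160.] [475. 279. 169.]
170 24 [371. 124. 170.] [475. 278. 179.]
180 11 [372. 126. 180.] [475. 279. 189.]
190 45 [373. 127. 190.] [475. 279. 200.]
200 46 [440. 131. 201.] [467. 207. 210.]
210 50 [439. 130. 210.] [469. 206. 219.]
220 50 [438. 129. 220.] [466. 205. 230.]
230 42 [438. 129. 230.] [465. 214. 240.]
240 35 [438. 129. 240.] [459. 213. 250.]
250 22 [421. 127. 250.] [460. 250. 260.]
260 122 [408.  82. 260.] [494. 251. 270.]
270 213 [410.  81. 270.] [497. 252. 280.]
280 172 [407.  76. 280.] [499. 257. 290.]
290 200 [407.  75. 290.] [497. 258. 300.]
300 395 [408.  75. 300.] [496. 266. 310.]
310 98 [428. 127. 310.] [480. 189. 320.]
320 99 [427. 128. 320.] [480. 186. 330.]
[451.6, 171.4, 172] [189. 173.]
[451.6, 171.4, 158] [190. 178.]
[451, 205, 158] [184. 173.]
[457, 138, 158] [197. 182.]
[410, 166, 191] [177. 172.]
[441, 170, 191] [186. 169.]
top 389
150 2 [374. 173. 151.] [409. 279. 155.]
160 2 [405. 175. 169.] [408. 193. 169.]
170 1 [405. 196. 175.] [405. 196. 175.]
270 7 [411. 200. 276.] [416. 217. 280.]
280 8 [410.  86. 280.] [439. 214. 289.]
290 86 [427.  80. 294.] [495. 108. 300.]
300 106 [429.  77. 300.] [494. 108. 307.]
```

View pics/top3.png

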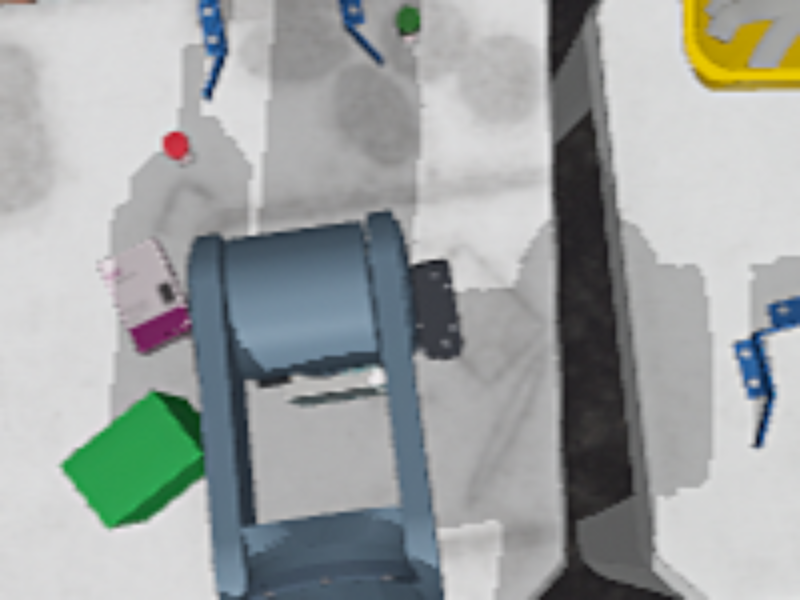

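```bash
python3 - <<'E'
from h import *
z=np.load('scene0.npz'); im=z['im'];X=z['P'].reshape(-1,3); g=cv2.cvtColor(im,cv2.COLOR_RGB2HSV).reshape(-1,3).astype(int)
m=(abs(X[:,0]-149)<120)&(abs(X[:,1]-555)<130)&(X[:,2]>120)&(g[:,2]<90)
q=X[m]
for lo in range(140,400,10):
    r=q[(q[:,2]>=lo)&(q[:,2]<lo+10)]
    if len(r): print(lo,len(r),r.min(0).round(),r.max(0).round())
# now
z=np.load('scene3.npz'); im=z['im'];P=z['P']
print(monitor.read_state()['position'])
for v in range(158,178): print(v,[tuple(P[v,u].round().astype(int))+tuple(im[v,u]) for u in (181,196)])
E
```

```text
230 2 [128. 504. 239.] [146. 511. 240.]
240 29 [128. 498. 241.] [173. 606. 250.]
250 28 [126. 493. 250.] [175. 604. 259.]
260 29 [126. 493. 261.] [146. 505. 270.]
270 26 [126. 492. 270.] [146. 504. 280.]
280 25 [125. 490. 281.] [146. 503. 290.]
290 18 [126. 491. 290.] [144. 502. 297.]
300 52 [ 98. 465. 304.] [203. 620. 310.]
310 102 [ 96. 461. 310.] [207. 630. 320.]
320 126 [ 96. 458. 320.] [205. 625. 330.]
330 110 [ 95. 455. 330.] [203. 628. 340.]
340 276 [ 95. 452. 340.] [204. 633. 350.]
350 74 [119. 469. 350.] [176. 566. 360.]
360 59 [122. 508. 360.] [170. 551. 370.]
370 63 [122. 508. 370.] [163. 549. 380.]
380 82 [109. 509. 380.] [187. 560. 390.]
390 128 [109. 504. 390.] [187. 556. 400.]
[451.38489713 171.30109261 172.22083223]
158 [(np.int64(441), np.int64(195), np.int64(214), np.uint8(13), np.uint8(17), np.uint8(13)), (np.int64(454), np.int64(133), np.int64(236), np.uint8(22), np.uint8(22), np.uint8(25))]
159 [(np.int64(443), np.int64(200), np.int64(208), np.uint8(1), np.uint8(5), np.uint8(7)), (np.int64(455), np.int64(134), np.int64(232), np.uint8(14), np.uint8(15), np.uint8(1
[... 2645 characters left out ...]
np.uint8(116), np.uint8(117), np.uint8(110)), (np.int64(448), np.int64(128), np.int64(191), np.uint8(165), np.uint8(169), np.uint8(162))]
175 [(np.int64(414), np.int64(151), np.int64(188), np.uint8(101), np.uint8(104), np.uint8(100)), (np.int64(448), np.int64(128), np.int64(188), np.uint8(131), np.uint8(133), np.uint8(131))]
176 [(np.int64(415), np.int64(153), np.int64(184), np.uint8(101), np.uint8(103), np.uint8(95)), (np.int64(446), np.int64(125), np.int64(187), np.uint8(118), np.uint8(120), np.uint8(112))]
177 [(np.int64(413), np.int64(150), np.int64(183), np.uint8(98), np.uint8(97), np.uint8(93)), (np.int64(446), np.int64(125), np.int64(184), np.uint8(117), np.uint8(117), np.uint8(110))]
```

The camera shows the fingertips at z≈197–200 while the reported TCP is 172. At the start they were at ~240 with 217 reported. So the real tip is about 25 mm above the reported TCP instead of 14 below, and the arm's z reading runs ~40 mm low. The cameras themselves check out: the table reads 0 and the carton top 191. I'll back off, lower accordingly and confirm with a picture.

Emit:
servo_tool([
  {"linear": [0.01,0,-0.005],"delta_rot": [0,0,0],"claw": 0.45},
  {"linear": [0.03,0,-0.005],"delta_rot": [0,0,0],"claw": 0.45},
  {"linear": [0.055,0,-0.005],"delta_rot": [0,0,0],"claw": 0.45},
  {"linear": [0.08,0,-0.005],"delta_rot": [0,0,0],"claw": 0.45},
  {"linear": [0.085,0,-0.005],"delta_rot": [0,0,0],"claw": 0.45},
  {"linear": [0.085,0,0.01],"delta_rot": [0,0,0],"claw": 0.45},
  {"linear": [0.085,0,0.03],"delta_rot": [0,0,0],"claw": 0.45},
  {"linear": [0.085,0,0.042],"delta_rot": [0,0,0],"claw": 0.45},
  {"linear": [0.085,0,0.042],"delta_rot": [0,0,0],"claw": 0.45},
])

```text
time: 4.8
position: [365.9, 159.7, 129.0]
tool_rot: [-0.002, -0.067, 0.998, -0.0]
contact_force: [0.9, -0.1, 0.5]
finger_gap: 0.55
```

```bash
python3 - <<'E'
from plan import *
go([451,171,130],.135)
im,d,c=cam('scene'); P=cloud(d,c); save('scene4',cv2.resize(im[120:250,80:310],(800,452)))
X=P.reshape(-1,3); g=cv2.cvtColor(im,cv2.COLOR_RGB2HSV).reshape(-1,3).astype(int)
m=(abs(X[:,0]-368)<35)&(abs(X[:,1]-160)<70)&(g[:,2]<70)&(X[:,2]>100)
q=X[m]
for lo in range(110,230,10):
    r=q[(q[:,2]>=lo)&(q[:,2]<lo+10)]
    if len(r): print(lo,len(r),r.min(0).round(),r.max(0).round())
c=(abs(X[:,0]-425)<90)&(X[:,1]>60)&(X[:,1]<250)&(X[:,2]>183)&(X[:,2]<205)&(g[:,2]>90)
print(cv2.minAreaRect(X[c][:,:2].astype(np.float32)))
E
```

```text
t 4.8 at [365.9 159.7 129. ] lin [-0.0859 -0.0002 -0.0013] rot [ 0.0001 -0.0031  0.0001] F [ 0.9 -0.1  0.5] gap 0.55 q [ 0.11 -0.12  2.11 -0.    1.16 -1.59]
150 27 [353. 122. 154.] [382. 197. 160.]
160 51 [351. 121. 160.] [383. 195. 170.]
170 61 [351. 117. 170.] [383. 200. 180.]
180 37 [352. 117. 180.] [381. 196. 190.]
190 35 [351. 119. 190.] [367. 202. 200.]
200 18 [352. 117. 200.] [372. 200. 209.]
210 16 [349. 111. 210.] [372. 202. 220.]
220 42 [335.  97. 221.] [366. 194. 230.]
((439.8008117675781, 147.30018615722656), (140.51339721679688, 79.6160659790039), 41.199485778808594)
```

View pics/scene4.png

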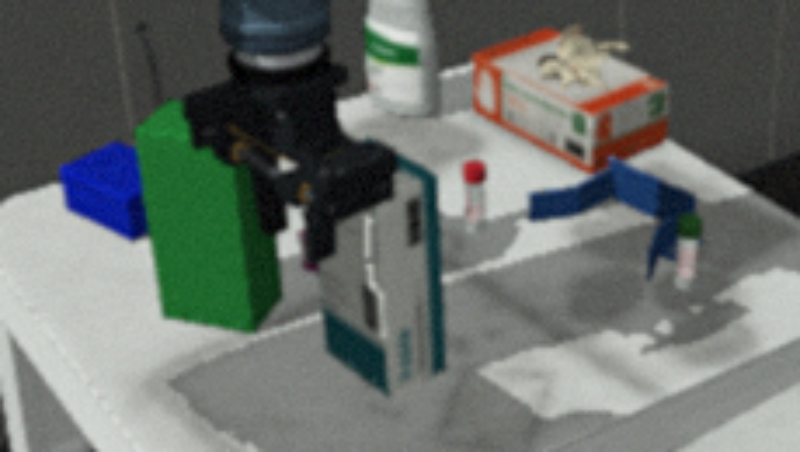

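The tips are now truly at z≈153 behind the near face (crop (320,250)), with the body clear above the carton. Pushing.

Emit:
servo_tool([
  {"linear": [-0.008,0,0],"delta_rot": [0,0,0],"claw": 0.45},
  {"linear": [-0.016,0,0],"delta_rot": [0,0,0],"claw": 0.45},
  {"linear": [-0.022,0,0],"delta_rot": [0,0,0],"claw": 0.45},
  {"linear": [-0.026,0,0],"delta_rot": [0,0,0],"claw": 0.45},
  {"linear": [-0.03,0,0],"delta_rot": [0,0,0],"claw": 0.45},
  {"linear": [-0.034,0,0],"delta_rot": [0,0,0],"claw": 0.45},
  {"linear": [-0.039,0,0],"delta_rot": [0,0,0],"claw": 0.45},
  {"linear": [-0.044,0,0],"delta_rot": [0,0,0],"claw": 0.45},
  {"linear": [-0.049,0,0],"delta_rot": [0,0,0],"claw": 0.45},
  {"linear": [-0.054,0,0],"delta_rot": [0,0,0],"claw": 0.45},
])

```text
time: 5.85
position: [420.9, 167.2, 130.3]
tool_rot: [-0.0, -0.068, 0.998, 0.0]
contact_force: [0.4, -0.0, 0.9]
finger_gap: 0.552
```

```bash
python3 -c "
from plan import *
go([451,171,130],.135)
im,d,c=cam('scene'); save('scene5',cv2.resize(im[120:250,80:310],(800,452)))
"
```

```text
t 5.85 at [420.9 167.2 130.3] lin [-0.0304 -0.0003  0.0003] rot [ 0.     -0.      0.0002] F [ 0.4 -0.   0.9] gap 0.55 q [ 0.11  0.01  1.99  0.    1.15 -1.59]
```

View pics/scene5.png

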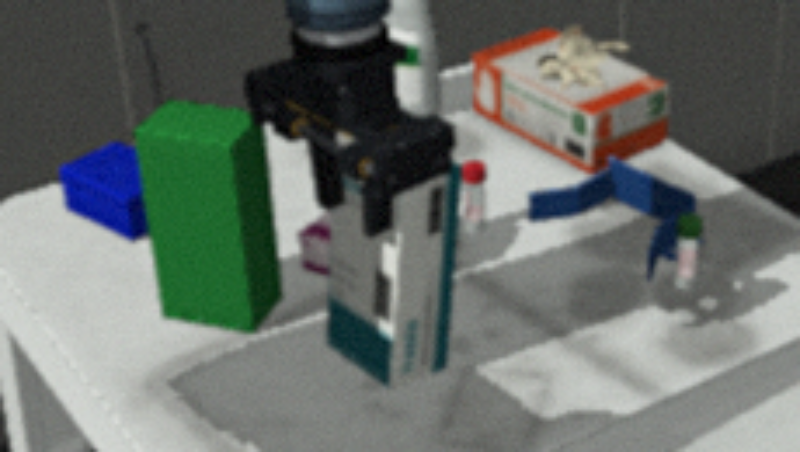

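The carton is leaning, pivoting on its bay-side edge (its near bottom corner has lifted slightly at crop (390,380)). I'll continue past 18°.

Emit:
servo_tool([
  {"linear": [-0.005,0,0],"delta_rot": [0,0,0],"claw": 0.45},
  {"linear": [-0.01,0,0],"delta_rot": [0,0,0],"claw": 0.45},
  {"linear": [-0.015,0,0],"delta_rot": [0,0,0],"claw": 0.45},
  {"linear": [-0.02,0,0],"delta_rot": [0,0,0],"claw": 0.45},
  {"linear": [-0.025,0,0],"delta_rot": [0,0,0],"claw": 0.45},
  {"linear": [-0.03,0,0],"delta_rot": [0,0,0],"claw": 0.45},
  {"linear": [-0.035,0,0],"delta_rot": [0,0,0],"claw": 0.45},
  {"linear": [-0.038,0,0],"delta_rot": [0,0,0],"claw": 0.45},
  {"linear": [-0.038,0,0],"delta_rot": [0,0,0],"claw": 0.45},
  {"linear": [-0.038,0,0],"delta_rot": [0,0,0],"claw": 0.45},
])

```text
time: 6.9
position: [458.0, 172.2, 130.2]
tool_rot: [-0.0, -0.068, 0.998, -0.0]
contact_force: [-0.7, -0.1, 0.7]
finger_gap: 0.549
```

```bash
python3 -c "
from plan import *
go([451,171,130],.135)
im,d,c=cam('scene'); save('scene6',cv2.resize(im[120:250,80:310],(800,452)))
"
```

```text
t 6.9 at [458.  172.2 130.2] lin [ 0.0071 -0.0003  0.0002] rot [-0.     -0.0003  0.0002] F [-0.7 -0.1  0.7] gap 0.55 q [ 0.12  0.09  1.9  -0.    1.15 -1.59]
```

View pics/scene6.png

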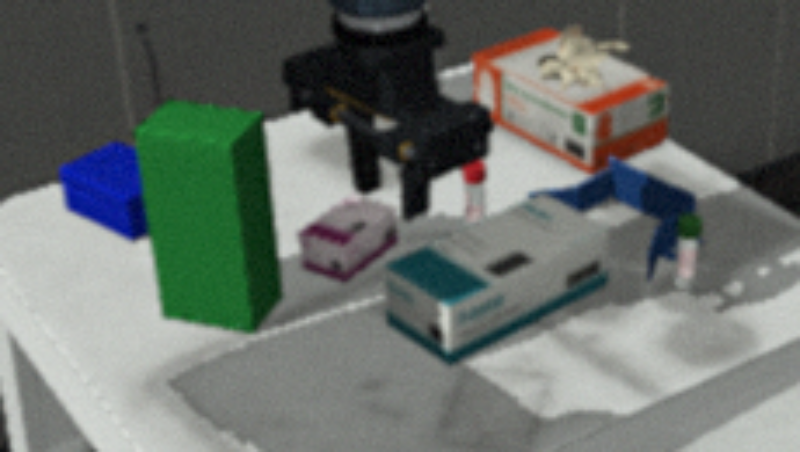

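The carton lies flat, pointing to the bay. I'll retreat a little and measure it.

Emit:
servo_tool([
  {"linear": [0.02,0,0],"delta_rot": [0,0,0],"claw": 0.45},
  {"linear": [0.04,0,0],"delta_rot": [0,0,0],"claw": 0.45},
  {"linear": [0.04,0,0],"delta_rot": [0,0,0],"claw": 0.45},
])

```text
time: 7.25
position: [416.3, 166.8, 129.8]
tool_rot: [-0.001, -0.068, 0.998, -0.0]
contact_force: [0.3, -0.2, -0.2]
finger_gap: 0.55
```

```bash
cat > meas.py <<'E'
from plan import *
from fit import fitbay
B=np.array([690.5,214.3]); yaw=.192
Rb=np.array([[np.cos(yaw),np.sin(yaw)],[-np.sin(yaw),np.cos(yaw)]])
def meas(n,tag):
    im,d,c=cam(n); X=cloud(d,c).reshape(-1,3); H=cv2.cvtColor(im,cv2.COLOR_RGB2HSV).reshape(-1,3).astype(int)
    L=(X-np.r_[B,0]); L=np.c_[L[:,:2]@Rb.T,L[:,2]]
    m=(L[:,0]>-290)&(L[:,0]<95)&(abs(L[:,1])<75)&(L[:,2]>53)&(L[:,2]<72)&(H[:,2]>60)
    q=L[m][:,:2].astype(np.float32); r=cv2.minAreaRect(q); b=cv2.boxPoints(r)
    print(n,len(q),'ctr',np.round(r[0],1),'size',np.round(r[1],1),'ang',round(r[2],1),'corners',b.round(1).tolist())
    # outline robust: percentile edges
    save(tag+n,im); return q
E
python3 -c "
from meas import *
go([451,171,130],.135)
meas('scene','m1'); meas('top','m1')"
```

```text
t 7.25 at [416.3 166.8 129.8] lin [-0.035  -0.0005 -0.0002] rot [ 0.0001 -0.0019  0.0006] F [ 0.3 -0.2 -0.2] gap 0.55 q [ 0.12 -0.    2.    0.    1.15 -1.59]
scene 1081 ctr [-64.8  -5.9] size [ 99.6 306.6] ang 88.1 corners [[-219.60000610351562, -50.70000076293945], [86.80000305175781, -60.70000076293945], [90.0999984741211, 38.900001525878906], [-216.39999389648438, 48.79999923706055]]
top 1270 ctr [-57.8  -7.6] size [ 90.5 292.1] ang 86.6 corners [[-206.3000030517578, -43.900001525878906], [85.30000305175781, -61.5], [90.80000305175781, 28.799999237060547], [-200.8000030517578, 46.400001525878906]]
```

View pics/m1top.png

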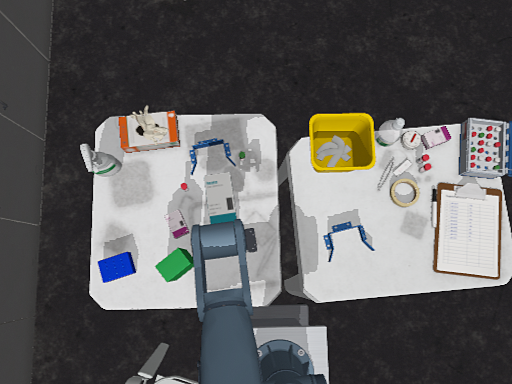

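```bash
sed -i 's/L\[:,0\]<95)&(abs(L\[:,1\])<75)/L[:,0]<LIM)\&(abs(L[:,1])<70)/; s/^def meas(n,tag)/def meas(n,tag,LIM=20)/' meas.py; python3 -c "
from meas import *
q=meas('scene','m2'); q2=meas('top','m2')
for k in (q,q2):
    for a in range(-220,10,20):
        s=k[(k[:,0]>=a)&(k[:,0]<a+20)]
        if len(s)>8: print(a,len(s),np.percentile(s[:,1],[2,98]).round(1))
"
```

```text
scene 1094 ctr [-120.    -4.4] size [ 96.6 194.2] ang 86.1 corners [[-220.10000610351562, -46.0], [-26.399999618530273, -59.099998474121094], [-19.799999237060547, 37.20000076293945], [-213.60000610351562, 50.29999923706055]]
top 1258 ctr [-114.3   -4.1] size [ 90.3 173.8] ang 86.6 corners [[-203.8000030517578, -43.900001525878906], [-30.299999237060547, -54.400001525878906], [-24.899999618530273, 35.70000076293945], [-198.3000030517578, 46.20000076293945]]
-220 153 [-44.7  44.2]
-200 121 [-45.6  43.1]
-180 110 [-47.2  44.5]
-160 113 [-49.5  40.2]
-140 100 [-49.2  39.6]
-120 103 [-50.4  36.2]
-100 112 [-52.3  36.4]
-80 107 [-52.2  36.4]
-60 106 [-54.3  34.1]
-40 68 [-54.   33.7]
-200 108 [-42.3  41.9]
-180 155 [-43.9  42.7]
-160 149 [-44.9  41.5]
-140 146 [-46.3  40.1]
-120 156 [-47.7  39.3]
-100 152 [-48.7  36.9]
-80 147 [-49.6  36.8]
-60 152 [-51.1  35.3]
-40 92 [-50.   34.5]
```

The carton lies at bay-frame yaw ≈ −0.06, with the near end at (−217, +1) and the head at (−26, −9), which matches the prediction. Next I'll line up square to the bay behind the near end.

```bash
python3 -c "
from meas import *
for z in (130,1):
    p=B+Rb.T@np.array([-262,-2]); go([*p,z],yaw)
"
```

```text
t 7.45 at [419.5 166.9 130.7] lin [-0.0134 -0.0065  0.0007] rot [-0.0001  0.0013 -0.057 ] F [-0.3 -0.5 -0.4] gap 0.55 q [ 0.11  0.    1.99  0.    1.15 -1.59]
t 7.45 at [419.5 166.9 130.7] lin [-0.0133 -0.0064  0.1297] rot [-0.0001  0.0013 -0.057 ] F [-0.3 -0.5 -0.4] gap 0.55 q [ 0.11  0.    1.99  0.    1.15 -1.59]
```

Emit:
servo_tool([
  {"linear": [-0.013,-0.006,0],"delta_rot": [0,0,-0.057],"claw": 0.45},
  {"linear": [-0.013,-0.006,0.02],"delta_rot": [0,0,-0.057],"claw": 0.45},
  {"linear": [-0.013,-0.006,0.045],"delta_rot": [0,0,-0.057],"claw": 0.45},
  {"linear": [-0.013,-0.006,0.07],"delta_rot": [0,0,-0.057],"claw": 0.45},
  {"linear": [-0.013,-0.006,0.09],"delta_rot": [0,0,-0.057],"claw": 0.45},
  {"linear": [-0.013,-0.006,0.1],"delta_rot": [0,0,-0.057],"claw": 0.45},
  {"linear": [-0.013,-0.006,0.11],"delta_rot": [0,0,-0.057],"claw": 0.45},
  {"linear": [-0.013,-0.006,0.11],"delta_rot": [0,0,-0.057],"claw": 0.45},
])

```text
time: 8.25
position: [431.9, 162.6, 19.5]
tool_rot: [-0.001, -0.096, 0.995, -0.0]
contact_force: [-0.3, 0.5, -0.0]
finger_gap: 0.549
```

```bash
cat > fing.py <<'E'
from meas import *
def fing():
    s=monitor.read_state()['position']
    im,d,c=cam('scene'); X=cloud(d,c).reshape(-1,3); g=cv2.cvtColor(im,cv2.COLOR_RGB2HSV).reshape(-1,3).astype(int)
    L=X-np.r_[s[:2],0]; L=np.c_[L[:,:2]@Rb.T,L[:,2]]
    m=(abs(L[:,0])<35)&(abs(L[:,1])<70)&(g[:,2]<60)&(g[:,1]<140)
    q=L[m]
    for lo in range(0,int(s[2])+110,8):
        r=q[(q[:,2]>=lo)&(q[:,2]<lo+8)]
        if len(r)>2: print(lo,len(r),r.min(0).round(),r.max(0).round())
    return im
E
python3 -c "
from fing import *
p=B+Rb.T@np.array([-262,-2]); go([*p,1],yaw)
im=fing(); save('s8',cv2.resize(im[120:250,80:310],(800,452)))
"
```

```text
t 8.25 at [431.9 162.6  19.5] lin [-0.0018 -0.0006  0.0185] rot [ 0.0001 -0.0015  0.0001] F [-0.3  0.5 -0. ] gap 0.55 q [ 0.1   0.23  2.02 -0.    0.9  -1.66]
40 5 [-8. 22. 45.] [ 5. 29. 48.]
48 32 [-10. -40.  48.] [11. 35. 56.]
56 29 [-10. -42.  56.] [11. 37. 64.]
64 35 [-10. -41.  64.] [12. 37. 72.]
72 22 [-10. -41.  73.] [ 8. 32. 80.]
80 27 [-12. -41.  81.] [ 9. 39. 88.]
88 25 [-10. -43.  88.] [12. 42. 95.]
96 11 [-10. -43.  96.] [ 11.  42. 103.]
104 10 [-17. -50. 104.] [ 11.  36. 111.]
112 41 [-33. -56. 112.] [  4.  46. 120.]
120 66 [-34. -65. 120.] [ -8.  69. 128.]
128 81 [-34. -58. 128.] [ 15.  57. 136.]
```

View pics/s8.png

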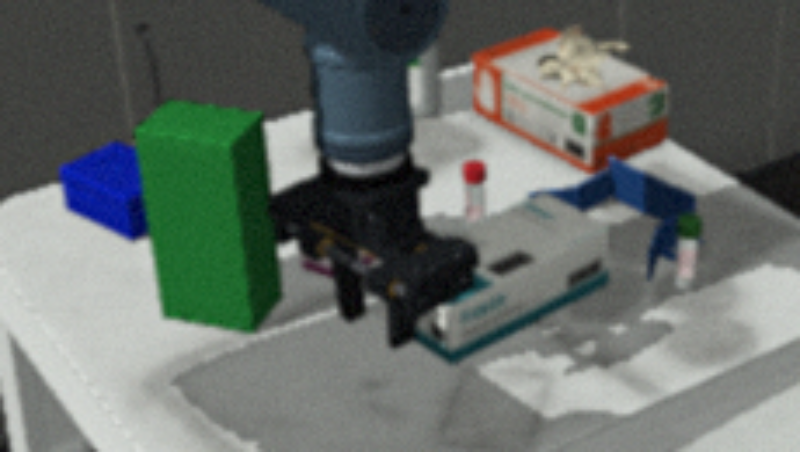

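Tips at z≈46, finger front 10 mm ahead of the TCP, span ±42 mm. I'll lower 17 mm more and start pushing slowly.

Emit:
servo_tool([
  {"linear": [0,0,0.009],"delta_rot": [0,0,0],"claw": 0.45},
  {"linear": [0,0,0.017],"delta_rot": [0,0,0],"claw": 0.45},
  {"linear": [-0.01,0,0.017],"delta_rot": [0,0,0],"claw": 0.45},
  {"linear": [-0.02,0,0.017],"delta_rot": [0,0,0],"claw": 0.45},
  {"linear": [-0.026,0,0.017],"delta_rot": [0,0,0],"claw": 0.45},
  {"linear": [-0.031,0,0.017],"delta_rot": [0,0,0],"claw": 0.45},
  {"linear": [-0.036,0,0.017],"delta_rot": [0,0,0],"claw": 0.45},
  {"linear": [-0.042,0,0.017],"delta_rot": [0,0,0],"claw": 0.45},
  {"linear": [-0.048,0,0.017],"delta_rot": [0,0,0],"claw": 0.45},
  {"linear": [-0.055,0,0.017],"delta_rot": [0,0,0],"claw": 0.45},
])

```text
time: 9.3
position: [486.4, 173.2, 3.2]
tool_rot: [-0.0, -0.096, 0.995, -0.0]
contact_force: [-0.8, 0.2, -0.8]
finger_gap: 0.55
```

```bash
python3 -c "
from fing import *
p=B+Rb.T@np.array([-111,-2]); go([*p,2],yaw)
q=meas('scene','m4',30)
for a in range(-220,30,20):
        s=q[(q[:,0]>=a)&(q[:,0]<a+20)]
        if len(s)>8: print(a,len(s),np.percentile(s[:,1],[2,98]).round(1))
im=cv2.imread('pics/m4scene.png'); cv2.imwrite('pics/s9.png',cv2.resize(im[120:250,80:310],(800,452)))
"
```

```text
t 9.3 at [486.4 173.2   3.2] lin [-0.0972 -0.0007  0.0012] rot [-0.     -0.0004  0.0003] F [-0.8  0.2 -0.8] gap 0.55 q [ 0.11  0.36  1.89 -0.    0.9  -1.65]
scene 516 ctr [-112.1    1.2] size [ 95.9 213.1] ang 89.6 corners [[-218.89999389648438, -46.099998474121094], [-5.800000190734863, -47.400001525878906], [-5.199999809265137, 48.400001525878906], [-218.3000030517578, 49.79999923706055]]
-180 9 [29.6 49. ]
-140 10 [-45.  -39.4]
-120 28 [-46.4  37.7]
-100 90 [-44.8  43.4]
-80 98 [-43.6  45.8]
-60 103 [-44.2  40.9]
-40 99 [-43.3  42.6]
-20 67 [-43.8  42.2]
```

View pics/s9.png

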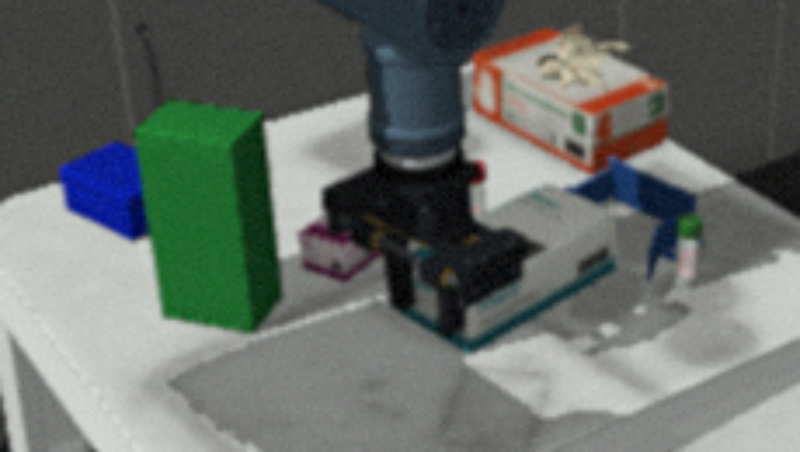

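The carton is now squared up and centred (edges −44/+43). I'll continue pushing straight.

Emit:
servo_tool([
  {"linear": [-0.007,0,0],"delta_rot": [0,0,0],"claw": 0.45},
  {"linear": [-0.014,0,0],"delta_rot": [0,0,0],"claw": 0.45},
  {"linear": [-0.021,0,0],"delta_rot": [0,0,0],"claw": 0.45},
  {"linear": [-0.028,0,0],"delta_rot": [0,0,0],"claw": 0.45},
  {"linear": [-0.035,0,0],"delta_rot": [0,0,0],"claw": 0.45},
  {"linear": [-0.042,0,0],"delta_rot": [0,0,0],"claw": 0.45},
  {"linear": [-0.049,0,0],"delta_rot": [0,0,0],"claw": 0.45},
  {"linear": [-0.056,0,0],"delta_rot": [0,0,0],"claw": 0.45},
  {"linear": [-0.063,0,0],"delta_rot": [0,0,0],"claw": 0.45},
  {"linear": [-0.07,0,0],"delta_rot": [0,0,0],"claw": 0.45},
])

```text
time: 10.35
position: [555.5, 186.6, 3.3]
tool_rot: [-0.0, -0.096, 0.995, -0.0]
contact_force: [-0.3, -0.6, 0.4]
finger_gap: 0.549
```

```bash
python3 -c "
from fing import *
p=B+Rb.T@np.array([-111,-2]); go([*p,2],yaw)
q=meas('scene','m5',80)
for a in range(-220,80,20):
        s=q[(q[:,0]>=a)&(q[:,0]<a+20)]
        if len(s)>8: print(a,len(s),np.percentile(s[:,1],[2,98]).round(1))
im=cv2.imread('pics/m5scene.png'); cv2.imwrite('pics/s10.png',cv2.resize(im[120:250,80:310],(800,452)))
"
```

```text
t 10.35 at [555.5 186.6   3.3] lin [-0.0268 -0.0006  0.0013] rot [-0.     -0.      0.0002] F [-0.3 -0.6  0.4] gap 0.55 q [ 0.12  0.48  1.7  -0.    0.96 -1.64]
scene 448 ctr [-40.4  -1.5] size [214.2  96.8] ang 1.0 corners [[-148.3000030517578, 45.0], [-146.60000610351562, -51.79999923706055], [67.5, -48.0], [65.80000305175781, 48.79999923706055]]
-140 10 [ 9.3 24.7]
-60 13 [-45.  -37.1]
-40 31 [-44.   41.6]
-20 94 [-43.6  43.6]
0 92 [-44.7  45.4]
20 86 [-43.8  45.7]
40 99 [-43.8  43.5]
60 13 [-41.5  43.1]
```

View pics/s10.png

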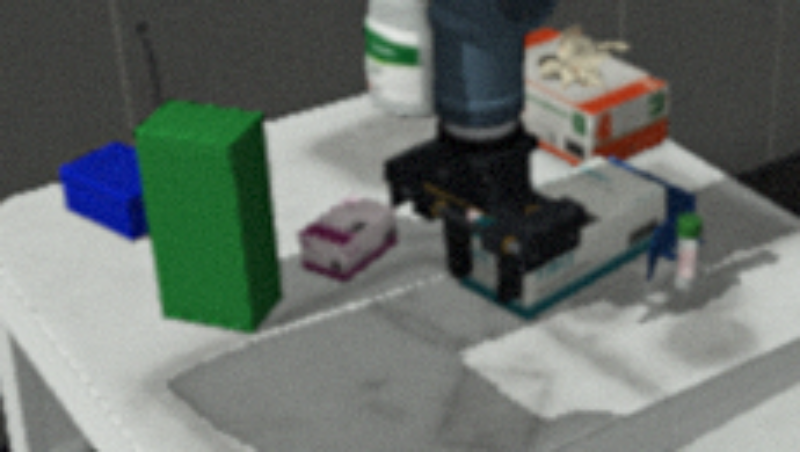

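Head at ≈63–65 mm, still straight. For the last stretch I'll go slowly and watch the force.

Emit:
servo_tool([
  {"linear": [-0.004,0,0],"delta_rot": [0,0,0],"claw": 0.45},
  {"linear": [-0.008,0,0],"delta_rot": [0,0,0],"claw": 0.45},
  {"linear": [-0.012,0,0],"delta_rot": [0,0,0],"claw": 0.45},
  {"linear": [-0.015,0,0],"delta_rot": [0,0,0],"claw": 0.45},
  {"linear": [-0.018,0,0],"delta_rot": [0,0,0],"claw": 0.45},
  {"linear": [-0.02,0,0],"delta_rot": [0,0,0],"claw": 0.45},
  {"linear": [-0.022,0,0],"delta_rot": [0,0,0],"claw": 0.45},
  {"linear": [-0.022,0,0],"delta_rot": [0,0,0],"claw": 0.45},
])

```text
time: 11.2
position: [576.9, 190.8, 3.4]
tool_rot: [0.0, -0.096, 0.995, 0.0]
contact_force: [0.4, 0.3, 0.5]
finger_gap: 0.55
```

Emit:
servo_tool([
  {"linear": [-0.001,0,0],"delta_rot": [0,0,0],"claw": 0.45},
  {"linear": [-0.002,0,0],"delta_rot": [0,0,0],"claw": 0.45},
])

```text
time: 11.4
position: [578.3, 191.1, 3.3]
tool_rot: [-0.0, -0.096, 0.995, -0.0]
contact_force: [-1.1, 0.1, 1.3]
finger_gap: 0.547
```

Emit:
servo_tool([
  {"linear": [-0.001,0,0],"delta_rot": [0,0,0],"claw": 0.45},
  {"linear": [-0.001,0,0],"delta_rot": [0,0,0],"claw": 0.45},
])

```text
time: 11.6
position: [579.6, 191.4, 3.3]
tool_rot: [0.0, -0.096, 0.995, 0.0]
contact_force: [-0.7, 0.2, 0.4]
finger_gap: 0.553
```

```bash
python3 -c "
from fing import *
p=B+Rb.T@np.array([-111,-2]); go([*p,2],yaw)
q=meas('scene','m6',93)
print(np.percentile(q[:,0],[95,98,99,100]))
for a in range(-100,110,20):
        s=q[(q[:,0]>=a)&(q[:,0]<a+20)]
        if len(s)>8: print(a,len(s),np.percentile(s[:,1],[2,98]).round(1))
im=cv2.imread('pics/m6scene.png'); cv2.imwrite('pics/s11.png',cv2.resize(im[120:250,130:310],(800,577)))
"
```

```text
t 11.6 at [579.6 191.4   3.3] lin [-0.0022 -0.0006  0.0013] rot [0.     0.0003 0.0002] F [-0.7  0.2  0.4] gap 0.55 q [ 0.12  0.52  1.64  0.    0.98 -1.64]
scene 433 ctr [-15.9   0.8] size [215.5  95.2] ang 0.3 corners [[-123.80000305175781, 47.900001525878906], [-123.4000015258789, -47.29999923706055], [92.0999984741211, -46.29999923706055], [91.69999694824219, 48.900001525878906]]
[83.81419067 86.54657013 87.67231018 91.9054184 ]
-40 9 [-45.2 -39. ]
-20 19 [-45.5 -32.5]
0 68 [-44.7  44.1]
20 97 [-44.6  45. ]
40 92 [-44.5  45.8]
60 86 [-43.6  44.5]
80 35 [-43.1  40. ]
```

View pics/s11.png

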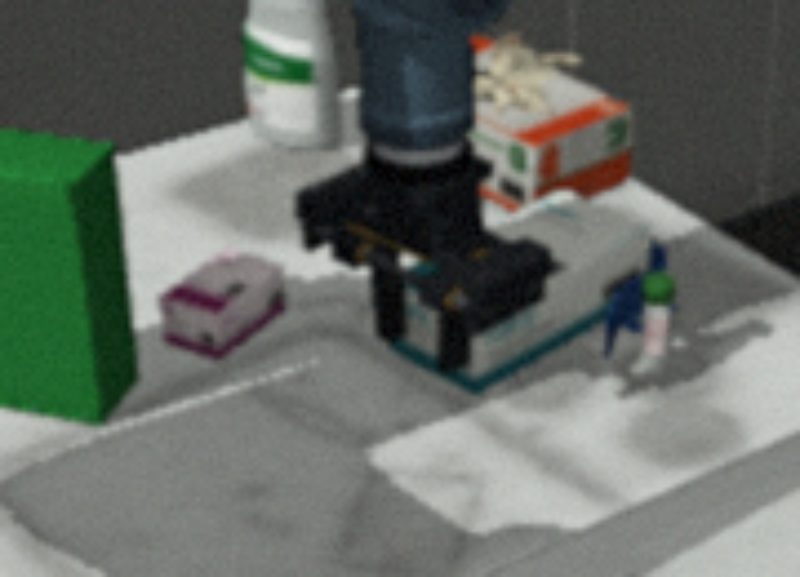

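Head at ≈87 and no stop contact yet. I'll take 1 mm steps until the force rises.

Emit:
servo_tool([
  {"linear": [-0.001,0,0],"delta_rot": [0,0,0],"claw": 0.45},
  {"linear": [-0.001,0,0],"delta_rot": [0,0,0],"claw": 0.45},
])

```text
time: 11.85
position: [580.5, 191.5, 3.3]
tool_rot: [0.0, -0.096, 0.995, 0.0]
contact_force: [-0.2, 0.5, -0.1]
finger_gap: 0.547
```

Emit:
servo_tool([
  {"linear": [-0.001,0,0],"delta_rot": [0,0,0],"claw": 0.45},
  {"linear": [-0.001,0,0],"delta_rot": [0,0,0],"claw": 0.45},
])

```text
time: 12.05
position: [581.2, 191.7, 3.2]
tool_rot: [-0.0, -0.096, 0.995, -0.0]
contact_force: [-2.7, -0.6, 1.6]
finger_gap: 0.552
```

Emit:
servo_tool([
  {"linear": [-0.001,0,0],"delta_rot": [0,0,0],"claw": 0.45},
  {"linear": [-0.001,0,0],"delta_rot": [0,0,0],"claw": 0.45},
])

```text
time: 12.25
position: [581.2, 191.7, 3.1]
tool_rot: [-0.001, -0.096, 0.995, -0.0]
contact_force: [-5.9, -2.0, 4.0]
finger_gap: 0.55
```

Contact with the stop: the TCP has stalled and the force is rising (≈6 N). I'll back straight off, rise and check.

Emit:
servo_tool([
  {"linear": [0.004,0,0],"delta_rot": [0,0,0],"claw": 0.45},
  {"linear": [0.012,0,0],"delta_rot": [0,0,0],"claw": 0.45},
  {"linear": [0.03,0,0],"delta_rot": [0,0,0],"claw": 0.45},
  {"linear": [0.05,0,0],"delta_rot": [0,0,0],"claw": 0.45},
  {"linear": [0.07,0,-0.03],"delta_rot": [0,0,0],"claw": 0.45},
  {"linear": [0.09,0,-0.08],"delta_rot": [0,0,0],"claw": 0.45},
  {"linear": [0.1,0,-0.12],"delta_rot": [0,0,0],"claw": 0.45},
  {"linear": [0.12,0,-0.16],"delta_rot": [0,0,0],"claw": 0.45},
  {"linear": [0.15,0,-0.2],"delta_rot": [0,0,0],"claw": 0.45},
  {"linear": [0.15,0,-0.2],"delta_rot": [0,0,0],"claw": 0.45},
])

```text
time: 13.25
position: [436.0, 163.6, 209.5]
tool_rot: [0.005, -0.096, 0.995, 0.0]
contact_force: [1.3, 0.1, 0.5]
finger_gap: 0.549
```

```bash
python3 -c "
from fing import *
go([0,0,0],yaw)
for n in ('scene','top'):
    im,d,c=cam(n); save('m7'+n,im)
    X=cloud(d,c).reshape(-1,3); H=cv2.cvtColor(im,cv2.COLOR_RGB2HSV).reshape(-1,3).astype(int)
    L=X-np.r_[B,0]; L=np.c_[L[:,:2]@Rb.T,L[:,2]]
    m=(L[:,0]>-150)&(L[:,0]<110)&(abs(L[:,1])<70)&(L[:,2]>55)&(L[:,2]<72)
    q=L[m]; r=cv2.minAreaRect(q[:,:2].astype(np.float32)); print(n,len(q),np.round(r[0],1),np.round(r[1],1),round(r[2],1),'z',np.median(q[:,2]).round(1))
    for nm,lo,hi,xy in [('red',50,85,(622,309)),('green',50,85,(727,112)),('lanc',33,46,(499,339))]:
        m=(np.hypot(X[:,0]-xy[0],X[:,1]-xy[1])<(62 if nm=='lanc' else 25))&(X[:,2]>lo)&(X[:,2]<hi)
        o=np.load(n+'0.npz')['P'].reshape(-1,3); k=(np.hypot(o[:,0]-xy[0],o[:,1]-xy[1])<(62 if nm=='lanc' else 25))&(o[:,2]>lo)&(o[:,2]<hi)
        print(nm,m.sum(),X[m].mean(0).round(1),'was',k.sum(),o[k].mean(0).round(1))
im=cv2.imread('pics/m7scene.png'); cv2.imwrite('pics/s12.png',cv2.resize(im[120:250,130:310],(800,577)))
im=cv2.imread('pics/m7top.png'); cv2.imwrite('pics/t12.png',cv2.resize(im[120:240,140:290],(750,600)))
"
```

```text
t 13.25 at [436.  163.6 209.5] lin [ 0.4615 -0.0767  0.2045] rot [-0.001   0.0109  0.0009] F [1.3 0.1 0.5] gap 0.55 q [ 0.1  -0.07  1.89 -0.    1.31 -1.66]
scene 937 [-4.7  1.7] [ 95.6 195.1] 89.4 z 64.3
red 57 [623.6 306.8  66.3] was 51 [623.6 305.7  67.4]
green 63 [727.7 108.9  66.6] was 64 [727.7 108.2  66.6]
lanc 275 [499.3 333.8  41.4] was 25 [460.2 338.3  40. ]
top 1391 [-7.6  2.4] [191.2  90.6] 0.1 z 60.8
red 42 [621.9 310.1  69.4] was 41 [621.6 310.2  69.9]
green 42 [726.3 112.6  68.8] was 42 [726.5 113.1  69.4]
lanc 366 [498.  338.4  38.8] was 359 [498.4 338.   38.9]
```

View pics/s12.png

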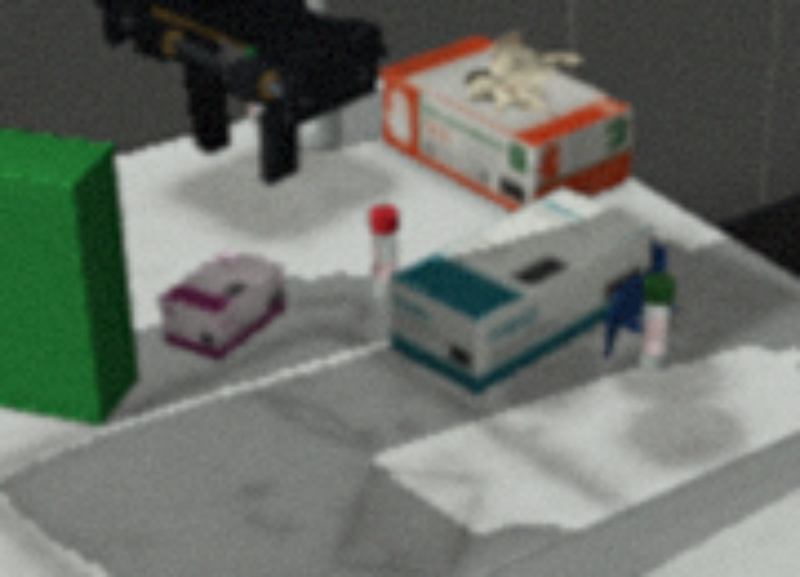

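View pics/t12.png

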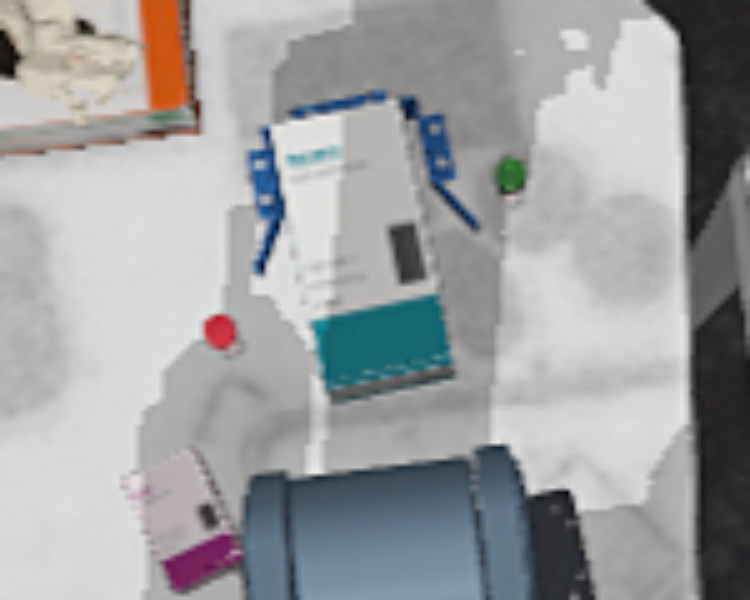

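The carton lies squarely against the stop (head at x≈88–91, y≈+2, yaw under 0.01 rad). The bystanders are unmoved and the arm is clear, so I'll settle briefly and hand in.

Emit:
servo_tool([
  {"linear": [0,0,0],"delta_rot": [0,0,0],"claw": 0.45},
  {"linear": [0,0,0],"delta_rot": [0,0,0],"claw": 0.45},
  {"linear": [0,0,0],"delta_rot": [0,0,0],"claw": 0.45},
])

```text
time: 13.65
position: [434.7, 163.1, 201.7]
tool_rot: [-0.002, -0.096, 0.995, -0.0]
contact_force: [-0.1, 0.1, 0.4]
finger_gap: 0.547
```

```bash
python3 -c "
from plant import close_job
print(close_job())"
```

```text
the job is handed in; nothing more can be done
None
```

The carton is tipped over and pushed home against the stop of the left-hand bay. The job was handed in at about 13.7 s, and no verdict was reported. I pushed with two fingertips, first near the top to tip it, then squarely on its near end until the force rose to about 6 N. I never gripped or lifted it.

**Last checks (cameras):**
- **Carton:** it lies flat (top at 61–64 mm). Its head is 88–91 mm into the bay and about 2 mm off the middle line, straight within about 0.01 rad.
- **Bystanders:** both vials are within about 1 mm of where they stood. The top camera puts the lancets within 0.5 mm; the scene camera could not compare them, because most of that carton was hidden at the start.
- **Robot:** the arm stood clear of everything, with contact force near zero.

**What disagreed:** the first tipping push passed just over the top of the carton without moving it. By the cameras the fingertips were about 40 mm higher than the reported TCP height implied, so I set all later heights from the camera measurements. I did not find the cause.

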